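Set and lock the length stop in its notch

TASK

Set the length stop for the next batch: with the fingertips, gently push the sliding carriage along its rail towards the catch block until you feel its spring pin drop into the block's notch, and do not force it on through the far side of the notch. Then push the lock lever on top of the carriage fully over, away from the robot, and let go with the pin still in the notch. Only push, do not pinch or lift anything, and leave the loose fittings and other things around the rail where they stand.

Things in the scene. Friction and masses are not known exactly. Their poses are not given: they have to be found in the camera images.
- rail: Fixed aluminium rail, 490 mm long, 40 mm wide, 25 mm high. Origin: centre of its underside, on the table. Its own y axis runs along the rail, and the carriage is pushed towards +y; its own x axis points across the rail, away from the robot; z up. The rail lies anywhere on the table, turned up to 0.38 rad.
- carriage (a joint): Carriage position along the rail in m, 0 to 0.27: its centre lies at y = value - 0.11 in the rail's frame. Starts at 0 to 0.05. Friction about 2 N; stays where left. An aluminium saddle 92 mm wide, 90 mm long (along the rail), its underside over the rail 30 mm and its flat top 65 mm above the table; an arm on its far (+x) side reaches 79 mm from the centre line and carries the spring pin.
- push_face (a point): Centre of the carriage's flat rear end face (the face towards the rail's -y end), which is pushed: 92 mm wide, between 30 and 65 mm above the table, at 47.5 mm here. Axes as the rail's. Nothing stands above the rail behind it.
- catch: Steel catch block fixed on the rail's far (+x) side, 15 to 145 mm to +y of the rail's centre. Origin: on the rail's centre line, table height, at the y where the pin rests in the notch; axes as the rail's. It stands at x 53 to 75, y -61 to +22 mm. Top: ramp from 20 mm high at y -61 to a rounded 33 mm high crest at -12, V notch 8 mm deep at about 0, steeper far side up to a 34 mm high flat from +10 to +22.
- pin_tip (a point): Bottom of the 12 mm ball end of the spring pin, 64 mm to the far (+x) side of the rail's centre line and level with the carriage's middle along the rail (45 mm ahead of the rear face). It drops into the notch when its y in the catch block's frame is 0. Axes as the rail's.
- pin (a joint): Lift of the spring pin in m: 0 hanging free, 0.010 on the crest, 0.003 at rest in the notch. Spring 8 N at 0, 600 N/m. Black knob on top, 18 mm wide, up to 102 mm above the table. Pushing up the ramp takes about 6 N; then the force dips as the pin drops and draws the carriage on about 10 mm; climbing out the far side takes 13 to 16 N. Let go, the carriage centres itself in the notch.
- lock_lever (a joint): Angle of the black lock lever in rad: 0 unlocked, leaning 0.6 from vertical towards the robot (rail's -x); 1.2 fully over, leaning 0.6 away (+x). Stays where left; friction 0.06 N m. Axis along the rail, 73 mm above the table over the carriage's middle. 14 mm wide, 12 thick, round end 24 wide, 18 diameter. Cheeks beside its foot: 81 mm above the table, 20 mm across the rail, 32 along it.
- lever_tip (a point): Centre of the lever's round end, 60 mm from its hinge axis: 34 mm to the robot's side of the rail's centre line and 123 mm above the table at the start, 34 mm to the far side when fully over.
- nipple: Bystander, loose: hexagonal steel nipple standing on end, 34 mm across, 52 mm tall. Origin: centre of its underside. Leave it alone.
- coupling: Bystander, loose: hexagonal steel coupling standing on end, 40 mm across, 44 mm tall. Origin: centre of its underside. Leave it alone.
- elbow: Bystander, loose: brass elbow fitting, standing, 30 mm across the foot, 52 mm tall, its branch reaches 30 mm to its own +y. Origin: centre of its underside. Leave it alone.
- sealant: Bystander, loose: small round bottle, 44 mm diameter, 105 mm tall. Origin: centre of its underside. Leave it alone.
- collar: Bystander, loose: plain steel ring lying flat, 54 mm diameter, 22 mm high. Origin: centre of its underside. Leave it alone.
- wrench: Bystander, loose: steel wrench lying flat, 190 mm long along its own x. Origin: centre of its underside. Leave it alone.
- cup: Bystander, loose: grey plastic cup, 68 mm across the rim, 75 mm tall. Origin: centre of its underside. Leave it alone.
Things that resemble listed ones, but are neither listed nor needed, are in the scene too. What is shaped like the catch but orange or red is not meant.

How it is judged (in metres and radians):
On the way:
1. the pin rests in the notch with the lever still unlocked (y of pin_tip in the frame of catch between -0.003 and 0.003 m and value of joint pin below 0.0055 m and value of joint lock_lever below 0.5 rad), for 0.2 s.
At the end, for the whole second after the job is handed in: The pin rests in the catch block's notch (within 3 mm along the rail, pin down to less than 5.5 mm of lift), the lock lever is over to more than 1.0 rad and the carriage is at rest (y of pin_tip in the frame of catch between -0.003 and 0.003 m and value of joint pin below 0.0055 m and value of joint lock_lever above 1 rad and velocity of joint carriage between -0.01 and 0.01 m/s); the robot touches nothing.
It fails at once if the carriage is forced through the notch (pin more than 9 mm beyond it) (y of pin_tip in the frame of catch above 0.009 m).
It fails at once if the lever is pushed over before the pin is in the notch (value of joint lock_lever above 0.5 rad and y of pin_tip in the frame of catch below -0.006 m).
It fails at once if a loose thing beside the rail is moved or lifted by more than 20 mm (distance of any of nipple, coupling, elbow, sealant, collar, wrench, cup from where it was at the start of the episode above 0.02 m).
It fails at once if a loose thing is gripped (contact force between the fingers and nipple above 8 N or contact force between the fingers and coupling above 8 N or contact force between the fingers and elbow above 8 N or contact force between the fingers and sealant above 8 N or contact force between the fingers and collar above 8 N or contact force between the fingers and wrench above 8 N or contact force between the fingers and cup above 8 N).
It fails at once if the carriage or its lever is pinched or rammed (more than 40 N) (contact force between the fingers and carriage above 40 N).
It also fails if it takes over 58 s, if anything falls off the work surface, if the arm or the gripper's body presses on something with over 40 N, if the wrist force passes 120 N, or if a joint passes its speed limit or range.

ROBOT

A 6-joint arm with a two-finger parallel gripper is mounted at the origin on the work surface. World frame = base frame: x ahead of the robot, y to its left, z up, the work surface at z = 0. Lengths are in mm, angles in degrees, forces in N, time in s.
With the tool pointing down it reaches from about 350 to 850 mm from the base axis. Payload 8.1 kg.
Tool frame: the origin (TCP) lies at the very end of the fingers, on their centre line; the grasp point (between the pads) lies 19 mm behind it; z points along the fingers, y is the line along which they close (so a half turn about z gives the same grasp; the last joint's range is limited). The gripper opens to 85 mm and grips with 20 to 120 N. Pads are 22 mm wide; open, the fingers measure 114 mm over their backs; the gripper's body (76 mm by 85 mm) begins 54 mm behind the grasp point. The pads swing forward as they close: fully open they stand 13 mm farther back than shut.
Start: joints at [67.3, 7.471, 85.268, -0, 87.261, -4.893], TCP at [183.471, 571.265, 231.292] pointing down, gripper open.
Joint ranges: [-169.43, 169.43], [-51.17, 129.36], [1.28, 143.12], [-76.62, 256.62], [0, 156.53], [-152.29, 152.29]. Speed limits (degrees/s): [136.94, 136.94, 159.86, 180, 180, 180].

INTERFACE

Orientations are given as [roll, pitch, yaw] about the fixed x, y, z axes, in that order (R = Rz(yaw) Ry(pitch) Rx(roll)).
In Python, from bench import sense, eyes, job, models gives the robot as it stands. The module is installed in compiled form; this text tells all that it offers.
- The arm moves only by the tool apply_moves, never from a script. Its argument "rows" is a list of rows, each a list of 6 numbers: the shift along the tool's x, y, z in mm, then the turn, a rotation vector about the tool's x, y, z in rad. In form: [[dx, dy, dz, rx, ry, rz], ...]. A call has exactly 5 rows; each row shifts and turns the commanded pose from where the row before left it, along the tool's axes as they then stand; what a row does not reach is not made up. A row lasts 1/8 s, in which the tool goes at most 62.5 mm and 10.7 degrees, less where a joint would pass 70% of its speed; a pose out of reach is approached as far as the arm can. A call is refused whole if a number of a shift passes 62.5 or a number of a turn 0.188, either way. A call with a gripper value outside its range is refused whole. "fingers" is the finger opening in mm, from 0 to 85.4, set as the call begins (left out, the last holds). The fingers move at their own pace and stop on an object; "grip_force" is the grip in N (left out, the last holds). Time passes only in rows, so rows that do not move let the fingers close, or fill a call up. It gives the time, the measured TCP pose, the force, the opening and the grip force at its end, in the units of the state.
- sense(): the state, without advancing time (a new reading comes with each control period).
- eyes.snapshot(name): name is "scene" or "top" or "wrist"; returns (picture, depth): 384x512x3 uint8, red, green, blue; 384x512 float32, mm along the optical axis (not along the pixel's ray), 0 where there is no reading.
- eyes.get_calibration(name): a dict with "intrinsics" (3x3 intrinsics, pixels), "D" ([k1, k2, p1, p2, k3] as OpenCV has them; the pictures are not rectified), "R" (3x3) and "t" (3): a world point X has camera coordinates R X + t; the wrist camera has in their place "mount" (4x4, takes a point from camera to tool coordinates, whose origin is the TCP and whose axes are the flange's). Camera axes: x right, y down, z forward; pixel columns grow to the right and rows downward; lengths in mm; the calibration is good to about 2 mm. A picture is of the moment at which its call begins: read the wrist's pose just before it. get_calibration takes no time and is no camera call.
- job.hand_in(): hands the job in; it is judged then, once.
Trained networks look in the newest picture that a camera, given by its name, has taken for a name from the list of things; names that differ only in an ending like _2 or _b are one class to them, and where a whole thing is asked for, a point or a joint stands for the part that bears it (a point fixed in the world has none). Each returns a list of dicts, best first, with "confidence" (0 to 1); they miss things now and then, are a little off and sometimes report something else, mostly with a low value. They report only what shows in the picture. A call takes as long as a camera call. They do not tell look-alikes from the thing itself.
- models.boxes_of(name, camera): "xyz" ([x, y, z] in mm, in world coordinates, good to about 4 mm: the middle of the surface that is visible of it).
- models.cut_out(name, camera): "pixels" (384x512 bool, what is visible of it).
- models.place_of(name, camera): "xyz" ([x, y, z] in mm, in world coordinates, good to about 4 mm: a listed point, or the origin of a listed thing).
The state is a dict: "time": time; "joint_pos": joint angles; "qd": joint speeds; "joint_efforts": joint torques, N m; "tool_pos": TCP position; "tcp_rot": TCP orientation; "ft_force": force on the tool from outside, world axes, zero at the start; "wrist_torque": the same for the moment, N m; "finger_gap": finger opening in mm; "grip_force": force on a finger pad.
Only numpy, scipy, OpenCV 4.12 (cv2) and the standard library are available. Lean on these libraries where they do the work, as an engineer would, in place of code of your own. Each camera call takes 0.05 s, during which the arm holds its last target. There are 200 camera calls.

## Working session

There is one attempt and no reset: what is moved stays moved. The work goes in short steps, Python scripts to look and compute and a tool call to move; the robot and the scene stay as the last step left them, time stands still between calls to the robot, and variables do not carry over. Pictures are saved under pics/ and viewed, at most 10 in all, crops included, and the job is handed in when it is done.

Besides the shell and the picture viewer there is one more tool, called after ">>>" as name(argument=value, ...), one argument or row to a line, values as JSON. apply_moves: Moves the arm, as the interface text tells. Its arguments: {"type":"object","properties":{"rows":{"type":"array"},"fingers":{"type":"number"},"grip_force":{"type":"number"}},"required":["rows"]}

```bash
mkdir -p pics
cat > h.py <<'E'
import numpy as np, cv2
from bench import sense, eyes, job, models
def snap(n,f=None):
    p,d=eyes.snapshot(n)
    if f: cv2.imwrite('pics/'+f,p[:,:,::-1])
    return p,d
def world(n,uv,d):
    c=eyes.get_calibration(n); uv=np.array(uv,float).reshape(-1,1,2)
    xy=cv2.undistortPoints(uv,np.array(c['intrinsics']),np.array(c['D'])).reshape(-1,2)
    d=np.array(d).reshape(-1,1); P=np.hstack([xy*d,d])
    return (P-np.array(c['t']))@np.array(c['R'])
def show(names,cam,fs=('place_of',)):
    for f in fs:
        for n in names:
            print(cam,f,n,[(np.round(r['xyz']).tolist(),round(r['confidence'],2)) for r in getattr(models,f)(n,cam)[:3]])
E
python3 - <<'E'
from h import *
s=sense();print(s['time'],s['tool_pos'],s['tcp_rot'],s['finger_gap'],s['ft_force'])
a,_=snap('scene'); b,_=snap('top')
cv2.imwrite('pics/a.png',cv2.resize(np.vstack([a,b])[:,:,::-1],(0,0),fx=.78,fy=.78,interpolation=cv2.INTER_AREA))
N=['rail','carriage','push_face','catch','pin_tip','lever_tip']
for c in('top','scene'): show(N,c)
show(['nipple','coupling','elbow','sealant','collar','wrench','cup'],'top')
E
```

```text
0.0 [183.26841041 570.74716029 230.25141823] [-1.79895191e+02 -9.02764782e-03  1.62191381e+02] 85.24006906791116 [ 0.08911868  0.23685577 -0.59077134]
top place_of rail [([516.0, -3.0, 2.0], 0.68)]Traceback (most recent call last):
  File "<stdin>", line 6, in <module>
  File "h.py", line 15, in show
    print(cam,f,n,[(np.round(r['xyz']).tolist(),round(r['confidence'],2)) for r in getattr(models,f)(n,cam)[:3]])
                                                                                   ~~~~~~~~~~~~~~~~~^^^^^^^
ValueError: it knows: catch, collar, coupling, cup, elbow, lever_tip, nipple, pin_tip, push_face, rail, sealant, wrench
```

View pics/a.png

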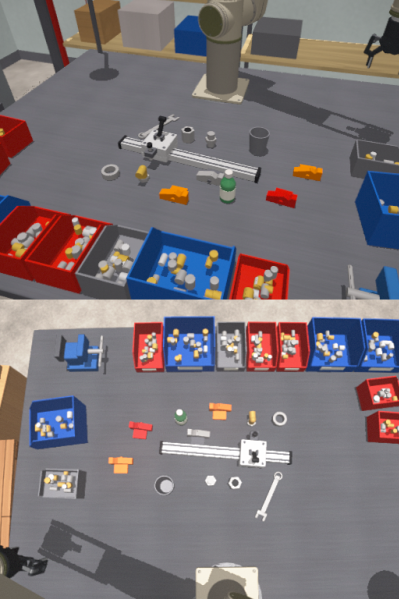

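The stacked picture shows the top view in its lower half. The rail runs left to right, with the carriage at right (about 253,453). The grey catch on the rail's far side is at about (199,433). The orange and red look-alikes are at (220,410), (120,464) and (140,430), off the rail. Grey and fixed to the rail fits the description, so (199,433) is the catch.

Run:
```python
from h import *
p,d=snap('top'); 
np.save('topd.npy',d)
N=['rail','push_face','catch','pin_tip','lever_tip']
show(N+['nipple','coupling','elbow','sealant','collar','wrench','cup'],'top')
snap('scene'); show(N,'scene')
cv2.imwrite('pics/b.png',cv2.resize(p[150:300,180:400,::-1],(0,0),fx=3.6,fy=3.6,interpolation=cv2.INTER_CUBIC))
# height maps
v,u=np.mgrid[150:300,180:400]; W=world('top',np.stack([u.ravel(),v.ravel()],1),d[150:300,180:400].ravel())
def rect(m,l):
    Q=W[m,:2].astype(np.float32); r=cv2.minAreaRect(Q); print(l,m.sum(),r,np.median(Q,0),np.median(W[m,2]))
z=W[:,2]
np.save('W.npy',W)
# rail: top at z~25, brightness
g=p[150:300,180:400].reshape(-1,3).astype(int).mean(1)
rail0=np.array([516,-3]); near=np.hypot(*(W[:,:2]-rail0).T)<290
m=(abs(z-25)<6)&near&(abs(W[:,0]-516)<120)
# ransac line fit
Q=W[m,:2].astype(np.float32)
for _ in range(4):
    l=cv2.fitLine(Q,cv2.DIST_HUBER,0,.01,.01).ravel(); n=np.array([-l[1],l[0]]); Q=Q[abs((Q-l[2:])@n)<28]
t=(Q-l[2:])@l[:2]; print('rail line',l,len(Q),t.min(),t.max(), ((Q-l[2:])@n).min(),((Q-l[2:])@n).max())
print('mid',l[2:]+l[:2]*(t.min()+t.max())/2)
rect((abs(z-65)<5)&near,'car')
```

```text
top place_of rail [([646.0, 166.0, 0.0], 0.16)]
top place_of push_face [([500.0, -143.0, 46.0], 0.93), ([392.0, 218.0, -2.0], 0.72)]
top place_of catch [([422.0, 405.0, 4.0], 0.87), ([555.0, 345.0, 2.0], 0.86), ([628.0, 35.0, -2.0], 0.84)]
top place_of pin_tip [([410.0, 55.0, -1.0], 0.4)]
top place_of lever_tip [([471.0, -94.0, 122.0], 0.61)]
top place_of nipple [([413.0, 57.0, -2.0], 0.42), ([501.0, -141.0, 43.0], 0.34), ([393.0, 219.0, -1.0], 0.31)]
top place_of coupling [([525.0, 117.0, -1.0], 0.56), ([404.0, -31.0, 1.0], 0.46)]
top place_of elbow [([523.0, 119.0, -2.0], 0.71), ([637.0, -99.0, 1.0], 0.6)]
top place_of sealant [([645.0, 164.0, -0.0], 0.82)]
top place_of collar [([644.0, -209.0, 0.0], 0.64)]
top place_of wrench [([356.0, -166.0, 4.0], 0.63)]
top place_of cup [([394.0, 216.0, 0.0], 0.56)]
scene place_of rail [([517.0, -4.0, 1.0], 0.77), ([527.0, 122.0, -4.0], 0.74)]
scene place_of push_face [([503.0, -146.0, 44.0], 0.95)]
scene place_of catch [([427.0, 402.0, -3.0], 0.92), ([527.0, 122.0, -3.0], 0.7), ([627.0, 38.0, -1.0], 0.67)]
scene place_of pin_tip [([516.0, -2.0, -2.0], 0.65), ([405.0, -31.0, -1.0], 0.63), ([568.0, -103.0, 26.0], 0.57)]
scene place_of lever_tip [([473.0, -92.0, 122.0], 0.67)]
rail line [9.0444140e-02 9.9590153e-01 5.1874335e+02 2.0146631e+01] 1915 -268.9566 220.84822 -24.631353 23.83883
mid [516.5678     -3.8089752]
car 1026 ((474.63848876953125, 43.90443420410156), (360.1399841308594, 284.1733093261719), 77.82787322998047) [516.98364 -93.64676] 65.05379128983074
```

View pics/b.png

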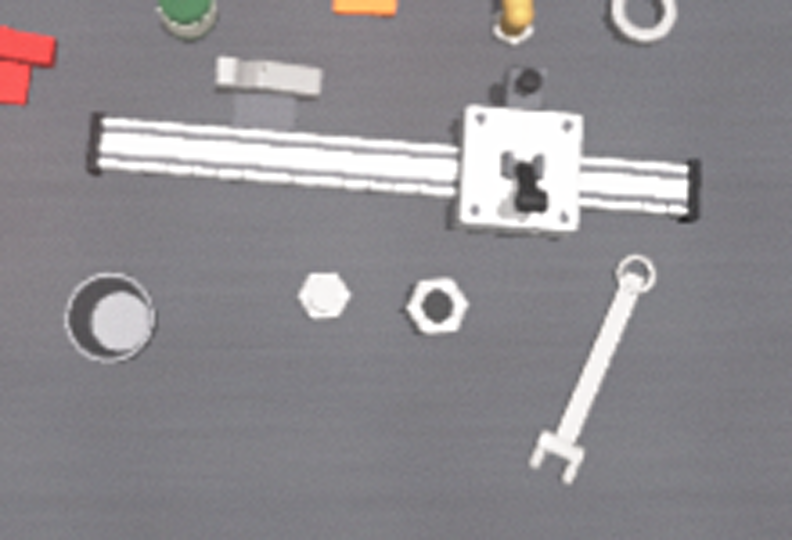

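Catch: rail coordinates y≈126, x≈0, which matches the grey block. Carriage rear face: y≈-141.5, which leaves about 223 mm to travel. I'll push with closed fingers, tilted 20° so the gripper body stays clear of the lever.

```bash
cat >> h.py <<'E'
from scipy.spatial.transform import Rotation as Ro, Slerp
yaw=-5.19; O=np.array([516.6,-3.8,0]); RR=Ro.from_euler('z',yaw,degrees=True)
def w(x,y,z): return O+RR.apply([x,y,z])
def rail(p): return RR.inv().apply(np.array(p)-O)
def ori(tilt): # tool x=e_y, y=e_x, z down, tilted tip forward
    return RR*Ro.from_matrix(np.array([[0,1,0],[1,0,0],[0,0,-1]]).T)*Ro.from_euler('y',tilt,degrees=True)
def rows(p0,R0,p1,R1,n):
    S=Slerp([0,1],Ro.concatenate([R0,R1])); out=[]
    for i in range(n):
        a,b=S(i/n),S((i+1)/n)
        out.append(np.r_[np.round(a.inv().apply((p1-p0)/n),1),np.round((a.inv()*b).as_rotvec(),3)])
    print(n,[r.tolist() for r in out]); 
def cur():
    s=sense(); return s['tool_pos'],Ro.from_euler('xyz',s['tcp_rot'],degrees=True)
E
python3 - <<'E'
from h import *
p,R=cur(); m=np.array([430,240,230.]); e=w(0,-195,200); 
S=Slerp([0,1],Ro.concatenate([R,ori(0)])); 
rows(p,R,m,S(.45),7); rows(m,S(.45),e,ori(0),8); rows(e,ori(0),w(0,-195,42),ori(20),5)
E
```

```text
7 [[-48.0, -34.3, 0.2, 0.0, -0.0, 0.087], [-50.8, -30.0, 0.2, 0.0, -0.0, 0.087], [-53.2, -25.5, 0.2, 0.0, -0.0, 0.087], [-55.2, -20.8, 0.2, 0.0, -0.0, 0.087], [-56.8, -15.9, 0.2, 0.0, -0.0, 0.087], [-58.0, -10.9, 0.2, 0.0, -0.0, 0.087], [-58.7, -5.8, 0.2, 0.0, -0.0, 0.087]]
8 [[-48.7, -26.4, 3.7, 0.0, -0.0, 0.093], [-51.0, -21.7, 3.7, 0.0, -0.0, 0.093], [-52.8, -16.9, 3.7, 0.0, -0.0, 0.093], [-54.1, -12.0, 3.7, 0.0, -0.0, 0.093], [-55.0, -6.9, 3.7, 0.0, -0.0, 0.093], [-55.4, -1.8, 3.7, 0.0, -0.0, 0.093], [-55.3, 3.4, 3.7, 0.0, -0.0, 0.093], [-54.8, 8.5, 3.7, 0.0, -0.0, 0.093]]
5 [[0.0, 0.0, 31.6, -0.0, 0.07, -0.0], [-2.2, -0.0, 31.5, -0.0, 0.07, 0.0], [-4.4, -0.0, 31.3, -0.0, 0.07, 0.0], [-6.6, -0.0, 30.9, 0.0, 0.07, -0.0], [-8.7, -0.0, 30.4, -0.0, 0.07, 0.0]]
```

>>> apply_moves(
  rows=[
    [-48, -34.3, 0, 0, 0, 0.087],
    [-50.8, -30, 0, 0, 0, 0.087],
    [-53.2, -25.5, 0, 0, 0, 0.087],
    [-55.2, -20.8, 0, 0, 0, 0.087],
    [-56.8, -15.9, 0, 0, 0, 0.087],
  ],
  fingers=0,
  grip_force=20,
)

```text
time: 1.72
tool_pos: [360.3, 333.0, 231.6]
tcp_rot: [180.0, 0.0, 137.1]
ft_force: [1.2, -0.2, 0.1]
finger_gap: -0.2
grip_force: 0.0
```

>>> apply_moves(
  rows=[
    [-58, -10.9, 0, 0, 0, 0.087],
    [-58.7, -5.8, 0, 0, 0, 0.087],
    [-48.7, -26.4, 3.7, 0, 0, 0.093],
    [-51, -21.7, 3.7, 0, 0, 0.093],
    [-52.8, -16.9, 3.7, 0, 0, 0.093],
  ],
)

```text
time: 2.35
tool_pos: [455.7, 73.8, 220.3]
tcp_rot: [180.0, 0.0, 111.1]
ft_force: [1.1, -0.5, 0.9]
finger_gap: 0.1
grip_force: 0.0
```

>>> apply_moves(
  rows=[
    [-54.1, -12, 3.7, 0, 0, 0.093],
    [-55, -6.9, 3.7, 0, 0, 0.093],
    [-55.4, -1.8, 3.7, 0, 0, 0.093],
    [-55.3, 3.4, 3.7, 0, 0, 0.093],
    [-54.8, 8.5, 3.7, 0, 0, 0.093],
  ],
)

```text
time: 2.98
tool_pos: [498.1, -200.2, 201.8]
tcp_rot: [180.0, 0.0, 84.5]
ft_force: [0.6, -0.4, 0.4]
finger_gap: 0.2
grip_force: 0.0
```

Run:
```python
from h import *
p,R=cur(); print(p,rail(p),R.as_euler('xyz',degrees=True),sense()['ft_force'])
rows(p,R,w(0,-195,42),ori(20),5)
```

```text
[ 498.1205614  -200.21064828  201.84756963] [  -0.63661211 -197.27703144  201.84756963] [1.79957681e+02 6.71372154e-03 8.44846431e+01] [ 0.60423154 -0.41220456  0.38644434]
5 [[0.5, 0.1, 32.0, 0.0, 0.07, -0.001], [-1.8, 0.1, 31.9, 0.0, 0.07, -0.001], [-4.0, 0.1, 31.7, 0.0, 0.07, -0.001], [-6.2, 0.1, 31.4, 0.0, 0.07, -0.001], [-8.4, 0.1, 30.9, 0.0, 0.07, -0.001]]
```

>>> apply_moves(
  rows=[
    [0.5, 0, 32, 0, 0.07, 0],
    [-1.8, 0, 32, 0, 0.07, 0],
    [-4, 0, 31.7, 0, 0.07, 0],
    [-6.2, 0, 31.4, 0, 0.07, 0],
    [-8.4, 0, 31, 0, 0.07, 0],
  ],
)

```text
time: 3.6
tool_pos: [498.5, -196.2, 41.0]
tcp_rot: [179.9, -20.1, 84.7]
ft_force: [0.6, 0.1, -0.2]
finger_gap: 0.0
grip_force: 0.0
```

>>> apply_moves(
  rows=[
    [7.5, 0, 2.7, 0, 0, 0],
    [7.5, 0, 2.7, 0, 0, 0],
    [7.5, 0, 2.7, 0, 0, 0],
    [5.6, 0, 2, 0, 0, 0],
    [3.8, 0, 1.4, 0, 0, 0],
  ],
)

```text
time: 4.22
tool_pos: [501.9, -161.7, 42.6]
tcp_rot: [179.9, -20.0, 84.8]
ft_force: [-0.4, -0.3, 0.1]
finger_gap: 0.2
grip_force: 0.0
```

Run:
```python
from h import *
p,R=cur(); print(p,rail(p),R.as_euler('xyz',degrees=True),sense()['ft_force'])
a,_=snap('scene'); cv2.imwrite('pics/c.png',cv2.resize(a[120:280,130:350,::-1],(0,0),fx=3.5,fy=3.5,interpolation=cv2.INTER_CUBIC))
```

```text
[ 501.93475039 -161.66486419   42.62685559] [  -0.32486453 -158.54425046   42.62685559] [179.91528247 -19.99609226  84.75355586] [-0.35823509 -0.33313887  0.10611322]
```

View pics/c.png

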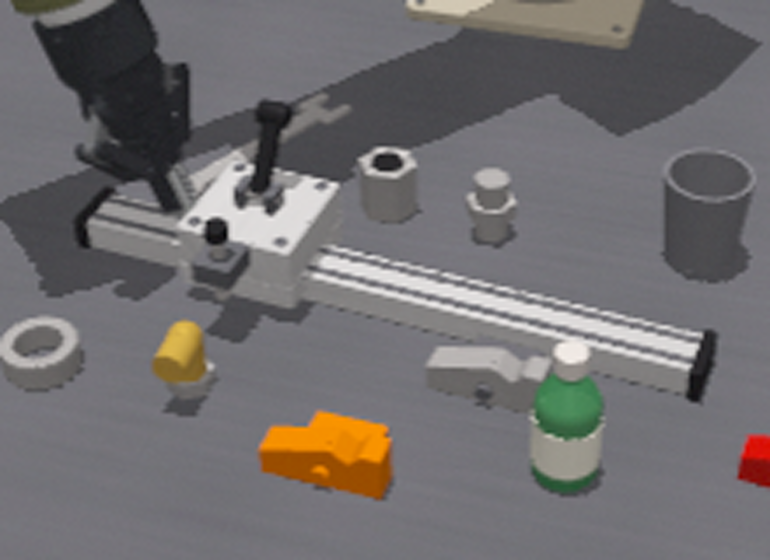

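The finger stands just behind the rear face, about (170,190). The grey catch on the rail is at (490,375). Now I push.

>>> apply_moves(
  rows=[
    [1.9, 0, 0.7, 0, 0, 0],
    [1.9, 0, 0.7, 0, 0, 0],
    [1.9, 0, 0.7, 0, 0, 0],
    [2.8, 0, 1, 0, 0, 0],
    [4.7, 0, 1.7, 0, 0, 0],
  ],
)

```text
time: 4.9
tool_pos: [502.6, -148.4, 41.7]
tcp_rot: [-180.0, -20.0, 84.7]
ft_force: [-0.5, -3.1, -1.1]
finger_gap: 0.1
grip_force: 1.1
```

>>> apply_moves(
  rows=[
    [5.6, 0, 2, 0, 0, 0],
    [7.5, 0, 2.7, 0, 0, 0],
    [7.5, 0, 2.7, 0, 0, 0],
    [7.5, 0, 2.7, 0, 0, 0],
    [7.5, 0, 2.7, 0, 0, 0],
  ],
)

```text
time: 5.52
tool_pos: [506.1, -109.8, 41.8]
tcp_rot: [-180.0, -20.1, 84.7]
ft_force: [-1.4, -2.6, -1.7]
finger_gap: -0.2
grip_force: 1.2
```

>>> apply_moves(
  rows=[
    [7.5, 0, 2.7, 0, 0, 0],
    [7.5, 0, 2.7, 0, 0, 0],
    [7.5, 0, 2.7, 0, 0, 0],
    [7.5, 0, 2.7, 0, 0, 0],
    [7.5, 0, 2.7, 0, 0, 0],
  ],
)

```text
time: 6.15
tool_pos: [509.9, -70.3, 42.1]
tcp_rot: [-180.0, -20.1, 84.7]
ft_force: [-2.2, -2.4, -1.8]
finger_gap: 0.1
grip_force: 1.2
```

>>> apply_moves(
  rows=[
    [7.5, 0, 2.7, 0, 0, 0],
    [7.5, 0, 2.7, 0, 0, 0],
    [7.5, 0, 2.7, 0, 0, 0],
    [4.7, 0, 1.7, 0, 0, 0],
    [2.8, 0, 1, 0, 0, 0],
  ],
)

```text
time: 6.78
tool_pos: [512.9, -38.7, 42.3]
tcp_rot: [180.0, -20.1, 84.7]
ft_force: [-1.6, -2.0, -1.3]
finger_gap: -0.4
grip_force: 1.1
```

Run:
```python
from h import *
p,R=cur(); print(rail(p),R.as_euler('xyz',degrees=True),sense()['ft_force'])
snap('scene'); snap('top')
for c in('scene','top'):
  for n in('catch','pin_tip','lever_tip','push_face'):
    print(c,n,[(np.round(rail(r['xyz'])).tolist(),round(r['confidence'],2)) for r in models.place_of(n,c)[:3]])
```

```text
[ -0.51457571 -35.10724971  42.28869502] [179.99355834 -20.05385138  84.68839742] [-1.63262927 -2.04990776 -1.30618092]
scene catch [([8.0, 347.0, 2.0], 0.87), ([-130.0, 398.0, -4.0], 0.82), ([105.0, 49.0, -3.0], 0.81)]
scene pin_tip [([-110.0, -37.0, 2.0], 0.6), ([60.0, 18.0, 24.0], 0.5)]
scene lever_tip [([-38.0, 23.0, 123.0], 0.67)]
scene push_face [([-2.0, -32.0, 42.0], 0.91)]
top catch [([-132.0, 400.0, 3.0], 0.71), ([-4.0, 120.0, -4.0], 0.62), ([107.0, 49.0, 1.0], 0.61)]
top pin_tip []
top lever_tip [([-36.0, 21.0, 121.0], 0.49)]
top push_face [([-3.0, -26.0, 46.0], 0.84)]
```

>>> apply_moves(
  rows=[
    [5.6, 0, 2, 0, 0, 0],
    [7.5, 0, 2.7, 0, 0, 0],
    [7.5, 0, 2.7, 0, 0, 0],
    [7.5, 0, 2.7, 0, 0, 0],
    [5.6, 0, 2, 0, 0, 0],
  ],
)

```text
time: 7.9
tool_pos: [516.2, -2.7, 42.4]
tcp_rot: [180.0, -20.1, 84.7]
ft_force: [0.3, -3.3, -1.3]
finger_gap: -0.0
grip_force: 1.1
```

>>> apply_moves(
  rows=[
    [3.8, 0, 1.4, 0, 0, 0],
    [3.8, 0, 1.4, 0, 0, 0],
    [3.8, 0, 1.4, 0, 0, 0],
    [3.8, 0, 1.4, 0, 0, 0],
    [3.8, 0, 1.4, 0, 0, 0],
  ],
)

```text
time: 8.52
tool_pos: [518.0, 17.0, 42.3]
tcp_rot: [-180.0, -20.1, 84.7]
ft_force: [-0.7, -2.5, -0.1]
finger_gap: -0.1
grip_force: 1.1
```

>>> apply_moves(
  rows=[
    [1.9, 0, 0.7, 0, 0, 0],
    [1.9, 0, 0.7, 0, 0, 0],
    [1.9, 0, 0.7, 0, 0, 0],
    [1.9, 0, 0.7, 0, 0, 0],
    [1.9, 0, 0.7, 0, 0, 0],
  ],
)

```text
time: 9.15
tool_pos: [518.9, 26.3, 42.3]
tcp_rot: [-180.0, -20.0, 84.7]
ft_force: [-2.6, -6.2, 0.3]
finger_gap: -0.1
grip_force: 2.9
```

Run:
```python
from h import *
p,R=cur(); print(rail(p),sense()['ft_force'])
```

```text
[-0.4660344  30.23158291 42.28966387] [-2.62155538 -6.18536176  0.27218441]
```

>>> apply_moves(
  rows=[
    [1.9, 0, 0.7, 0, 0, 0],
    [1.9, 0, 0.7, 0, 0, 0],
    [1.9, 0, 0.7, 0, 0, 0],
    [1.9, 0, 0.7, 0, 0, 0],
    [1.9, 0, 0.7, 0, 0, 0],
  ],
)

```text
time: 9.78
tool_pos: [519.8, 36.3, 42.3]
tcp_rot: [-180.0, -20.0, 84.7]
ft_force: [-3.6, -7.1, 1.8]
finger_gap: -0.2
grip_force: 3.3
```

>>> apply_moves(
  rows=[
    [1.5, 0, 0.5, 0, 0, 0],
    [1.5, 0, 0.5, 0, 0, 0],
    [1.5, 0, 0.5, 0, 0, 0],
    [0.9, 0, 0.3, 0, 0, 0],
    [0, 0, 0, 0, 0, 0],
  ],
)

```text
time: 10.4
tool_pos: [520.3, 42.2, 42.3]
tcp_rot: [-180.0, -20.0, 84.7]
ft_force: [-2.2, -5.1, -0.6]
finger_gap: -0.0
grip_force: 2.4
```

>>> apply_moves(
  rows=[
    [0.9, 0, 0.3, 0, 0, 0],
    [0.9, 0, 0.3, 0, 0, 0],
    [0.9, 0, 0.3, 0, 0, 0],
    [0, 0, 0, 0, 0, 0],
    [0, 0, 0, 0, 0, 0],
  ],
)

```text
time: 11.02
tool_pos: [520.5, 45.0, 42.4]
tcp_rot: [-180.0, -20.0, 84.7]
ft_force: [-1.7, -4.6, -0.4]
finger_gap: 0.1
grip_force: 2.5
```

>>> apply_moves(
  rows=[
    [0.9, 0, 0.3, 0, 0, 0],
    [0.9, 0, 0.3, 0, 0, 0],
    [0.9, 0, 0.3, 0, 0, 0],
    [0, 0, 0, 0, 0, 0],
    [0, 0, 0, 0, 0, 0],
  ],
)

```text
time: 11.65
tool_pos: [520.7, 47.8, 42.4]
tcp_rot: [-180.0, -20.0, 84.7]
ft_force: [-1.3, -4.7, -1.5]
finger_gap: -0.1
grip_force: 2.6
```

>>> apply_moves(
  rows=[
    [0.7, 0, 0.25, 0, 0, 0],
    [0.7, 0, 0.25, 0, 0, 0],
    [0.5, 0, 0.2, 0, 0, 0],
    [0, 0, 0, 0, 0, 0],
    [0, 0, 0, 0, 0, 0],
  ],
)

```text
time: 12.28
tool_pos: [520.9, 49.7, 42.4]
tcp_rot: [-180.0, -20.0, 84.7]
ft_force: [-2.6, -5.8, 0.7]
finger_gap: 0.2
grip_force: 2.8
```

>>> apply_moves(
  rows=[
    [0.7, 0, 0.25, 0, 0, 0],
    [0.7, 0, 0.25, 0, 0, 0],
    [0.5, 0, 0.2, 0, 0, 0],
    [0, 0, 0, 0, 0, 0],
    [0, 0, 0, 0, 0, 0],
  ],
)

```text
time: 12.9
tool_pos: [521.1, 51.7, 42.4]
tcp_rot: [-180.0, -20.0, 84.7]
ft_force: [-2.5, -5.9, -1.2]
finger_gap: -0.4
grip_force: 2.8
```

>>> apply_moves(
  rows=[
    [0.7, 0, 0.25, 0, 0, 0],
    [0.7, 0, 0.25, 0, 0, 0],
    [0.5, 0, 0.2, 0, 0, 0],
    [0, 0, 0, 0, 0, 0],
    [0, 0, 0, 0, 0, 0],
  ],
)

```text
time: 13.52
tool_pos: [521.4, 54.5, 42.5]
tcp_rot: [-180.0, -20.1, 84.7]
ft_force: [-1.3, -1.8, -0.7]
finger_gap: 0.1
grip_force: 1.0
```

>>> apply_moves(
  rows=[
    [0.5, 0, 0.2, 0, 0, 0],
    [0.5, 0, 0.2, 0, 0, 0],
    [0, 0, 0, 0, 0, 0],
    [0, 0, 0, 0, 0, 0],
    [0, 0, 0, 0, 0, 0],
  ],
)

```text
time: 14.15
tool_pos: [522.0, 55.5, 42.8]
tcp_rot: [180.0, -20.1, 84.7]
ft_force: [0.4, 0.2, 0.4]
finger_gap: 0.3
grip_force: 0.0
```

Run:
```python
from h import *
p,R=cur(); print(rail(p),sense()['ft_force'],sense()['grip_force'])
a,_=snap('scene'); cv2.imwrite('pics/d.png',cv2.resize(a[150:270,200:350,::-1],(0,0),fx=5,fy=5,interpolation=cv2.INTER_CUBIC))
for n in('pin_tip','lever_tip','push_face','catch'):
    print(n,[(np.round(rail(r['xyz'])).tolist(),round(r['confidence'],2)) for r in models.place_of(n,'scene')[:3]])
```

```text
[-4.79092456e-03  5.95322624e+01  4.28437826e+01] [0.37081642 0.24178183 0.3866097 ] 0.0
pin_tip []
lever_tip [([-38.0, 117.0, 120.0], 0.72)]
push_face [([-2.0, 69.0, 43.0], 0.74), ([114.0, 175.0, 6.0], 0.43)]
catch [([9.0, 346.0, 2.0], 0.86), ([107.0, 48.0, -0.0], 0.82), ([2.0, 127.0, -2.0], 0.63)]
```

View pics/d.png

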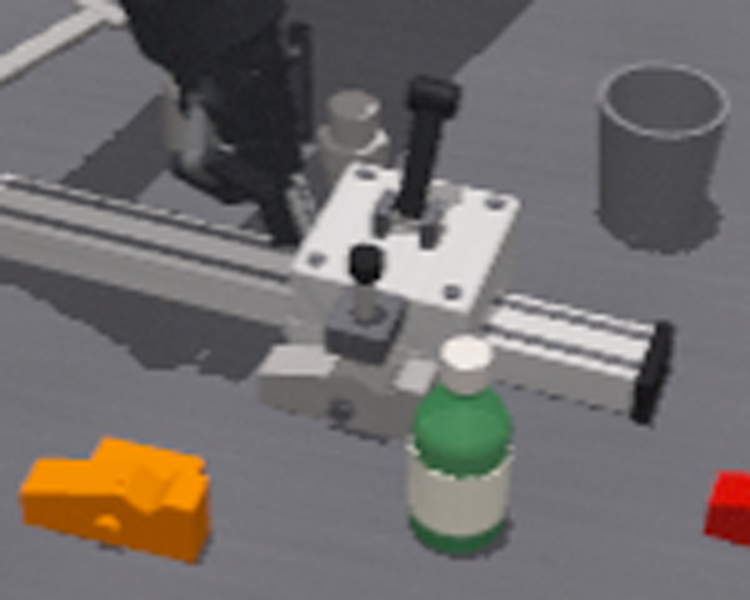

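The pin arm sits over the grey catch (365,320 in the crop) and contact force has vanished. I'll measure the gap between finger and carriage to confirm the snap.

```bash
cat >> h.py <<'E'
def plate(d,cam='top'):
    v,u=np.mgrid[0:384,0:512]; W=world(cam,np.stack([u.ravel(),v.ravel()],1),d.ravel()); Q=RR.inv().apply(W-O)
    m=(abs(Q[:,2]-65)<4)&(abs(Q[:,0])<50)&(abs(Q[:,1])<250)&(d.ravel()>0); q=Q[m]
    out=[]
    for a in range(-40,41,8):
        s=q[abs(q[:,0]-a)<4,1]
        if len(s)>4: out.append((a,s.min().round(1),s.max().round(1)))
    print(cam,m.sum(),np.array(out).tolist())
E
python3 - <<'E'
from h import *
plate(np.load('topd.npy'))
p,d=snap('top'); plate(d)
p,d=snap('scene'); plate(d,'scene')
E
```

```text
top 869 [[-40.0, -138.5, -51.8], [-32.0, -137.7, -51.6], [-24.0, -137.1, -51.7], [-16.0, -136.7, -53.1], [-8.0, -136.5, -52.9], [0.0, -135.7, -52.5], [8.0, -139.0, -52.0], [16.0, -137.9, -51.5], [24.0, -137.9, -51.2], [32.0, -137.0, -51.1], [40.0, -137.6, -52.4]]
top 876 [[-40.0, 68.9, 155.2], [-32.0, 67.4, 156.0], [-24.0, 67.6, 157.1], [-16.0, 68.3, 154.8], [-8.0, 57.9, 155.6], [0.0, 58.4, 156.5], [8.0, 61.8, 156.9], [16.0, 57.0, 155.1], [24.0, 68.8, 156.0], [32.0, 69.4, 156.2], [40.0, 67.6, 157.2]]
scene 755 [[-40.0, 72.1, 159.3], [-32.0, 70.3, 159.9], [-24.0, 70.4, 159.6], [-16.0, 59.4, 159.6], [-8.0, 62.7, 159.3], [0.0, 59.1, 159.0], [8.0, 43.2, 158.5], [16.0, 47.1, 159.4], [24.0, 71.0, 160.2], [32.0, 71.1, 160.1], [40.0, 69.4, 158.6]]
```

>>> apply_moves(
  rows=[
    [0.5, 0, 0.2, 0, 0, 0],
    [0.5, 0, 0.2, 0, 0, 0],
    [0, 0, 0, 0, 0, 0],
    [0, 0, 0, 0, 0, 0],
    [0, 0, 0, 0, 0, 0],
  ],
)

```text
time: 15.12
tool_pos: [521.7, 56.5, 42.5]
tcp_rot: [-180.0, -20.1, 84.7]
ft_force: [0.2, 0.3, 0.3]
finger_gap: -0.1
grip_force: 0.0
```

Run:
```python
from h import *
p,R=cur(); print(rail(p),sense()['ft_force'])
for c in('top','scene'):
    p,d=snap(c); plate(d,c)
    v,u=np.mgrid[0:384,0:512]; W=world(c,np.stack([u.ravel(),v.ravel()],1),d.ravel()); Q=RR.inv().apply(W-O)
    for lab,dd in ((c,d),)+((('top0',np.load('topd.npy')),) if c=='top' else ()):
        Q=RR.inv().apply(world(c,np.stack([u.ravel(),v.ravel()],1),dd.ravel())-O)
        m=(abs(Q[:,0]-64)<11)&(abs(Q[:,1]-105)<60)&(Q[:,2]>8)&(Q[:,2]<45)
        print(lab,[(y,np.median(Q[m&(abs(Q[:,1]-y)<2),2]).round(1)) for y in range(50,164,4) if (m&(abs(Q[:,1]-y)<2)).sum()>2])
```

```text
[-0.34539283 60.4964869  42.5083547 ] [0.21434983 0.32482042 0.26828087]
top 854 [[-40.0, 69.2, 158.0], [-32.0, 69.9, 156.1], [-24.0, 70.3, 156.9], [-16.0, 68.5, 157.8], [-8.0, 57.9, 158.2], [0.0, 58.4, 156.2], [8.0, 62.1, 157.1], [16.0, 57.0, 158.3], [24.0, 68.8, 155.6], [32.0, 69.4, 156.5], [40.0, 70.1, 157.3]]
top [(66, np.float64(20.7)), (70, np.float64(22.9)), (74, np.float64(23.4)), (78, np.float64(24.3)), (82, np.float64(26.5)), (86, np.float64(26.2)), (90, np.float64(27.8)), (94, np.float64(30.2)), (98, np.float64(31.4)), (134, np.float64(36.0)), (138, np.float64(32.8)), (142, np.float64(34.7)), (146, np.float64(34.7))]
top0 [(66, np.float64(21.3)), (70, np.float64(21.5)), (74, np.float64(23.5)), (78, np.float64(24.4)), (82, np.float64(24.9)), (86, np.float64(26.4)), (90, np.float64(28.2)), (94, np.float64(29.0)), (98, np.float64(29.5)), (102, np.float64(31.4)), (106, np.float64(31.2)), (110, np.float64(33.3)), (114, np.float64(31.3)), (118, np.float64(29.5)), (122, np.float64(25.4)), (126, np.float64(26.5)), (130, np.float64(29.9)), (134, np.float64(33.3)), (138, np.float64(33.8)), (142, np.float64(32.9)), (146, np.float64(32.5))]
scene 750 [[-40.0, 70.8, 160.8], [-32.0, 73.8, 161.4], [-24.0, 72.9, 161.1], [-16.0, 60.2, 160.7], [-8.0, 63.9, 160.7], [0.0, 61.3, 161.1], [8.0, 46.6, 161.3], [16.0, 47.1, 161.0], [24.0, 70.8, 160.3], [32.0, 72.5, 161.0], [40.0, 72.6, 160.7]]
scene [(66, np.float64(19.9)), (70, np.float64(20.0)), (74, np.float64(21.7)), (78, np.float64(22.5)), (82, np.float64(24.2)), (86, np.float64(23.6)), (90, np.float64(26.6)), (94, np.float64(24.6)), (98, np.float64(28.4)), (102, np.float64(24.7)), (106, np.float64(26.2)), (110, np.float64(23.8)), (114, np.float64(28.5)), (118, np.float64(27.1)), (122, np.float64(25.6)), (126, np.float64(25.6)), (130, np.float64(25.6)), (134, np.float64(25.0)), (138, np.float64(30.5)), (142, np.float64(29.6)), (146, np.float64(33.8)), (150, np.float64(34.2))]
```

The carriage is creeping forward by itself, drawn by the pin. I'll wait and remeasure.

>>> apply_moves(
  rows=[
    [0, 0, 0, 0, 0, 0],
    [0, 0, 0, 0, 0, 0],
    [0, 0, 0, 0, 0, 0],
    [0, 0, 0, 0, 0, 0],
    [0, 0, 0, 0, 0, 0],
  ],
)

```text
time: 15.85
tool_pos: [521.8, 56.4, 42.5]
tcp_rot: [-180.0, -20.1, 84.7]
ft_force: [1.4, -0.3, -0.6]
finger_gap: 0.0
grip_force: 0.0
```

>>> apply_moves(
  rows=[
    [0, 0, 0, 0, 0, 0],
    [0, 0, 0, 0, 0, 0],
    [0, 0, 0, 0, 0, 0],
    [0, 0, 0, 0, 0, 0],
    [0, 0, 0, 0, 0, 0],
  ],
)

```text
time: 16.48
tool_pos: [521.8, 56.4, 42.5]
tcp_rot: [180.0, -20.1, 84.7]
ft_force: [-0.6, -0.8, 0.1]
finger_gap: 0.1
grip_force: 0.0
```

Run:
```python
from h import *
p,R=cur(); print(rail(p),sense()['ft_force'])
for c in('top','scene'):
    p,d=snap(c); plate(d,c)
```

```text
[-0.31375253 60.44271762 42.54234647] [-0.64615748 -0.82794776  0.0541968 ]
top 873 [[-40.0, 69.2, 157.9], [-32.0, 69.6, 156.1], [-24.0, 70.3, 156.4], [-16.0, 68.5, 157.3], [-8.0, 58.2, 157.9], [0.0, 58.4, 156.3], [8.0, 61.8, 157.0], [16.0, 57.2, 158.1], [24.0, 68.8, 158.2], [32.0, 69.4, 156.7], [40.0, 70.2, 157.7]]
scene 756 [[-40.0, 73.6, 161.4], [-32.0, 72.4, 159.7], [-24.0, 71.8, 160.7], [-16.0, 60.4, 159.9], [-8.0, 65.7, 160.9], [0.0, 59.6, 160.9], [8.0, 45.8, 160.9], [16.0, 54.9, 160.9], [24.0, 71.6, 161.3], [32.0, 72.0, 161.1], [40.0, 73.4, 160.6]]
```

>>> apply_moves(
  rows=[
    [0.5, 0, 0.2, 0, 0, 0],
    [0.5, 0, 0.2, 0, 0, 0],
    [0.5, 0, 0.2, 0, 0, 0],
    [0.5, 0, 0.2, 0, 0, 0],
    [0, 0, 0, 0, 0, 0],
  ],
)

```text
time: 17.2
tool_pos: [522.0, 58.6, 42.5]
tcp_rot: [180.0, -20.1, 84.7]
ft_force: [-0.1, -0.3, 0.0]
finger_gap: -0.3
grip_force: 0.0
```

Run:
```python
from h import *
p,R=cur(); print(rail(p),sense()['ft_force'])
for c in('top','scene'):
    p,d=snap(c); plate(d,c)
```

```text
[-0.29256375 62.6537443  42.49233803] [-0.1324799  -0.26435132  0.00498996]
top 896 [[-40.0, 80.2, 169.0], [-32.0, 80.9, 167.1], [-24.0, 81.6, 167.7], [-16.0, 79.3, 169.0], [-8.0, 60.7, 166.3], [0.0, 64.1, 167.7], [8.0, 64.6, 168.5], [16.0, 59.8, 168.9], [24.0, 79.9, 167.4], [32.0, 80.6, 168.0], [40.0, 81.3, 168.7]]
scene 777 [[-40.0, 83.7, 171.6], [-32.0, 82.7, 171.1], [-24.0, 83.5, 171.4], [-16.0, 83.7, 171.3], [-8.0, 64.3, 171.6], [0.0, 64.5, 171.4], [8.0, 45.9, 171.1], [16.0, 49.6, 169.3], [24.0, 82.6, 171.6], [32.0, 83.7, 171.2], [40.0, 82.7, 170.4]]
```

The carriage snapped 11 mm forward. Its centre is now at about 124, which is where the depth profile puts the notch. Backing off and going to the lever.

>>> apply_moves(
  rows=[
    [-2, 0, -15, 0, 0, 0],
    [0, 0, -30, 0, 0, 0],
    [0, 0, -35, 0, 0, 0],
    [0, 0, -35, 0, 0, 0],
    [0, 0, -35, 0, 0, 0],
  ],
)

```text
time: 17.92
tool_pos: [517.0, 4.6, 184.9]
tcp_rot: [179.9, -20.0, 84.7]
ft_force: [0.7, -0.2, 0.1]
finger_gap: 0.1
grip_force: 0.0
```

Run:
```python
from h import *
p,R=cur(); print(rail(p))
rows(p,R,w(-90,124.5,185),ori(0),5)
```

```text
[ -0.3618389    8.36841399 184.90541734]
5 [[21.8, -18.0, 7.9, 0.0, -0.07, -0.001], [22.3, -18.0, 6.4, 0.0, -0.07, -0.001], [22.7, -18.0, 4.8, 0.0, -0.07, -0.001], [23.0, -18.0, 3.2, 0.0, -0.07, -0.001], [23.2, -17.9, 1.6, 0.0, -0.07, -0.001]]
```

>>> apply_moves(
  rows=[
    [21.8, -18, 7.9, 0, -0.07, 0],
    [22.3, -18, 6.4, 0, -0.07, 0],
    [22.7, -18, 4.8, 0, -0.07, 0],
    [23, -18, 3.2, 0, -0.07, 0],
    [23.2, -18, 1.6, 0, -0.07, 0],
  ],
)

```text
time: 18.55
tool_pos: [438.1, 129.7, 184.4]
tcp_rot: [179.9, 0.1, 84.6]
ft_force: [0.0, 1.1, -0.1]
finger_gap: -0.4
grip_force: 0.0
```

>>> apply_moves(
  rows=[
    [0, 0, 20, 0, 0, 0],
    [0, 0, 20, 0, 0, 0],
    [0, 0, 20, 0, 0, 0],
    [0, 0, 15, 0, 0, 0],
    [0, 0, 2, 0, 0, 0],
  ],
)

```text
time: 19.18
tool_pos: [437.6, 129.1, 105.3]
tcp_rot: [-179.9, 0.0, 84.6]
ft_force: [-0.2, -0.4, 0.8]
finger_gap: -0.3
grip_force: 0.0
```

Run:
```python
from h import *
p,R=cur(); print(rail(p),R.as_euler('xyz',degrees=True))
p,d=snap('top'); plate(d); a,_=snap('scene'); cv2.imwrite('pics/e.png',cv2.resize(a[130:260,200:360,::-1],(0,0),fx=4,fy=4,interpolation=cv2.INTER_CUBIC))
for c in('top','scene'):
    print([(np.round(rail(r['xyz'])).tolist(),round(r['confidence'],2)) for r in models.place_of('lever_tip',c)[:3]])
```

```text
[-90.715144   125.1614761  105.26926644] [-1.79912590e+02  2.74585733e-02  8.46473548e+01]
top 12 []
[]
[([-147.0, -172.0, -0.0], 0.2)]
```

View pics/e.png

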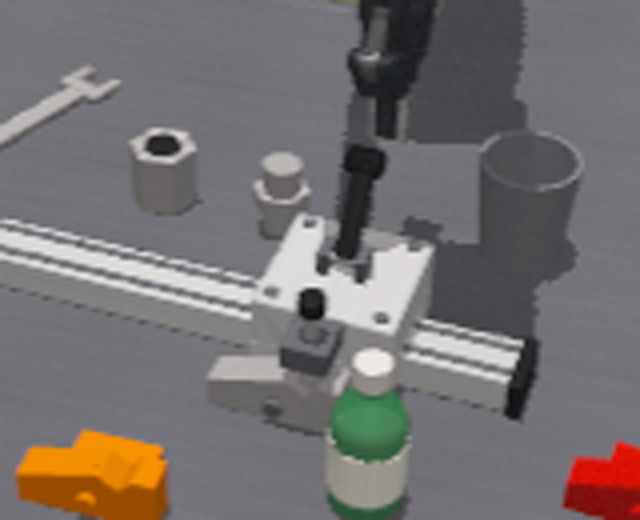

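The finger stands on the robot's side of the lever (round end at 365,160), in line with it. Now I push the lever.

>>> apply_moves(
  rows=[
    [0, 7, 0, 0, 0, 0],
    [0, 7, 0, 0, 0, 0],
    [0, 7, 0, 0, 0, 0],
    [0, 5, 0, 0, 0, 0],
    [0, 5, 0, 0, 0, 0],
  ],
)

```text
time: 20.0
tool_pos: [469.4, 126.5, 105.8]
tcp_rot: [-180.0, 0.0, 84.7]
ft_force: [-1.3, 0.7, -0.0]
finger_gap: -0.2
grip_force: 0.4
```

>>> apply_moves(
  rows=[
    [0, 5, 0, 0, 0, 0],
    [0, 5, 0, 0, 0, 0],
    [0, 5, 0, 0, 0, 0],
    [0, 5, 0, 0, 0, 0],
    [0, 5, 0, 0, 0, 0],
  ],
)

```text
time: 20.62
tool_pos: [494.4, 124.2, 105.9]
tcp_rot: [180.0, -0.0, 84.7]
ft_force: [-2.1, -0.5, 1.7]
finger_gap: 0.2
grip_force: 0.8
```

>>> apply_moves(
  rows=[
    [0, 5, 0, 0, 0, 0],
    [0, 5, 0, 0, 0, 0],
    [0, 4, 0, 0, 0, 0],
    [0, 3, 0, 0, 0, 0],
    [0, 3, 0, 0, 0, 0],
  ],
)

```text
time: 21.25
tool_pos: [514.0, 122.3, 105.8]
tcp_rot: [-180.0, 0.0, 84.7]
ft_force: [-0.5, 0.1, 0.9]
finger_gap: 0.2
grip_force: 0.5
```

>>> apply_moves(
  rows=[
    [0, 2.5, 0, 0, 0, 0],
    [0, 2.5, 0, 0, 0, 0],
    [0, 2, 0, 0, 0, 0],
    [0, 1, 0, 0, 0, 0],
    [0, 1, 0, 0, 0, 0],
  ],
)

```text
time: 21.88
tool_pos: [522.8, 121.5, 105.8]
tcp_rot: [-180.0, 0.0, 84.7]
ft_force: [-1.6, 0.3, -0.2]
finger_gap: 0.2
grip_force: 0.6
```

>>> apply_moves(
  rows=[
    [0, 1, 0, 0, 0, 0],
    [0, 1, 0, 0, 0, 0],
    [0, 1, 0, 0, 0, 0],
    [0, 0, 0, 0, 0, 0],
    [0, 0, 0, 0, 0, 0],
  ],
)

```text
time: 22.5
tool_pos: [526.0, 121.2, 106.0]
tcp_rot: [180.0, -0.0, 84.7]
ft_force: [-0.3, -0.8, 0.2]
finger_gap: -0.2
grip_force: 0.3
```

>>> apply_moves(
  rows=[
    [0, 1, 0, 0, 0, 0],
    [0, 1, 0, 0, 0, 0],
    [0, 1, 0, 0, 0, 0],
    [0, 0, 0, 0, 0, 0],
    [0, 0, 0, 0, 0, 0],
  ],
)

```text
time: 23.12
tool_pos: [529.0, 120.9, 106.0]
tcp_rot: [180.0, -0.0, 84.7]
ft_force: [-0.8, -0.3, -1.3]
finger_gap: 0.2
grip_force: 0.3
```

>>> apply_moves(
  rows=[
    [0, 1, 0, 0, 0, 0],
    [0, 1, 0, 0, 0, 0],
    [0, 0.5, 0, 0, 0, 0],
    [0, 0, 0, 0, 0, 0],
    [0, 0, 0, 0, 0, 0],
  ],
)

```text
time: 23.75
tool_pos: [531.4, 120.7, 105.9]
tcp_rot: [180.0, -0.0, 84.7]
ft_force: [-0.4, 0.6, -0.7]
finger_gap: 0.3
grip_force: 0.4
```

>>> apply_moves(
  rows=[
    [0, 1, 0, 0, 0, 0],
    [0, 1, 0, 0, 0, 0],
    [0, 0.5, 0, 0, 0, 0],
    [0, 0, 0, 0, 0, 0],
    [0, 0, 0, 0, 0, 0],
  ],
)

```text
time: 24.38
tool_pos: [533.8, 120.5, 105.8]
tcp_rot: [-180.0, 0.0, 84.7]
ft_force: [-1.8, 0.7, -0.8]
finger_gap: 0.1
grip_force: 0.5
```

Run:
```python
from h import *
p,R=cur(); print(rail(p))
a,_=snap('scene'); cv2.imwrite('pics/f.png',cv2.resize(a[130:260,200:360,::-1],(0,0),fx=4,fy=4,interpolation=cv2.INTER_CUBIC))
print([(np.round(rail(r['xyz'])).tolist(),round(r['confidence'],2)) for r in models.place_of('lever_tip','scene')[:3]])
```

```text
[  5.83795571 125.35389135 105.84269081]
[([29.0, 128.0, 122.0], 0.63)]
```

View pics/f.png

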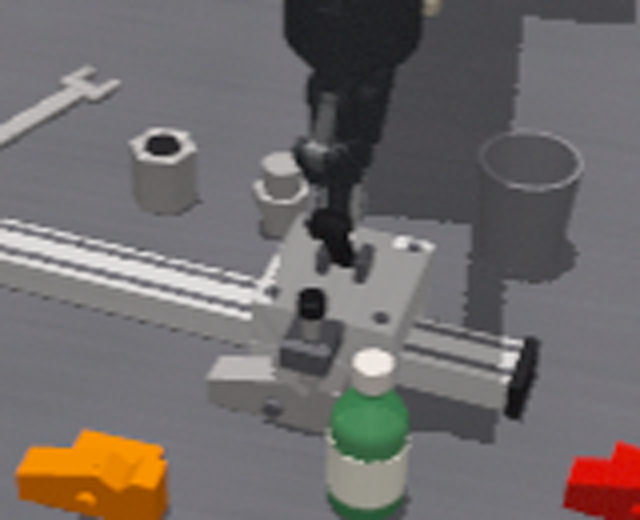

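The lever (325,230) now leans away, with its tip at x≈29. The end position is 34, so I push a little more until I feel the stop.

>>> apply_moves(
  rows=[
    [0, 1, 0, 0, 0, 0],
    [0, 1, 0, 0, 0, 0],
    [0, 0, 0, 0, 0, 0],
    [0, 0, 0, 0, 0, 0],
    [0, 0, 0, 0, 0, 0],
  ],
)

```text
time: 25.1
tool_pos: [534.3, 120.5, 105.6]
tcp_rot: [-179.8, 0.0, 84.7]
ft_force: [-8.2, 0.0, 5.4]
finger_gap: -0.1
grip_force: 5.1
```

Stop reached: 8 N and the tool no longer follows. I back off, rise, and verify.

>>> apply_moves(
  rows=[
    [0, -8, 0, 0, 0, 0],
    [0, -15, 0, 0, 0, 0],
    [0, -15, -10, 0, 0, 0],
    [0, -20, -30, 0, 0, 0],
    [0, -25, -40, 0, 0, 0],
  ],
)

```text
time: 25.72
tool_pos: [452.1, 127.9, 185.9]
tcp_rot: [-179.9, 0.0, 84.7]
ft_force: [0.5, 0.9, 1.0]
finger_gap: 0.2
grip_force: 0.0
```

>>> apply_moves(
  rows=[
    [-20, -40, -30, 0, 0, 0],
    [-20, -40, -20, 0, 0, 0],
    [-20, -10, 0, 0, 0, 0],
    [0, 0, 0, 0, 0, 0],
    [0, 0, 0, 0, 0, 0],
  ],
)

```text
time: 26.35
tool_pos: [358.4, 76.9, 235.9]
tcp_rot: [180.0, -0.0, 84.6]
ft_force: [-0.5, 0.7, 0.3]
finger_gap: -0.3
grip_force: 0.0
```

Run:
```python
from h import *
s=sense();print(s['tool_pos'],s['ft_force'])
a,d=snap('scene'); plate(d,'scene'); cv2.imwrite('pics/g.png',cv2.resize(a[130:260,200:360,::-1],(0,0),fx=4,fy=4,interpolation=cv2.INTER_CUBIC))
p,d=snap('top'); plate(d)
for c in('top','scene'): print([(np.round(rail(r['xyz'])).tolist(),round(r['confidence'],2)) for r in models.place_of('lever_tip',c)[:3]])
```

```text
[358.3894151   76.9160318  235.85566173] [-0.49528732  0.72684247  0.32541636]
scene 711 [[-40.0, 83.6, 171.2], [-32.0, 83.3, 169.5], [-24.0, 83.5, 171.6], [-16.0, 83.3, 171.5], [-8.0, 82.5, 170.7], [0.0, 83.5, 171.0], [8.0, 83.2, 170.7], [16.0, 85.2, 171.7], [24.0, 82.6, 171.7], [32.0, 82.2, 171.0], [40.0, 82.0, 170.5]]
top 860 [[-40.0, 80.1, 168.8], [-32.0, 80.8, 166.9], [-24.0, 81.5, 167.7], [-16.0, 79.3, 169.1], [-8.0, 80.0, 166.7], [0.0, 80.7, 167.3], [8.0, 79.1, 168.6], [16.0, 79.4, 168.8], [24.0, 80.1, 167.1], [32.0, 80.6, 168.4], [40.0, 81.3, 169.0]]
[([30.0, 128.0, 121.0], 0.47)]
[([63.0, 127.0, 25.0], 0.72), ([29.0, 129.0, 127.0], 0.51)]
```

View pics/g.png

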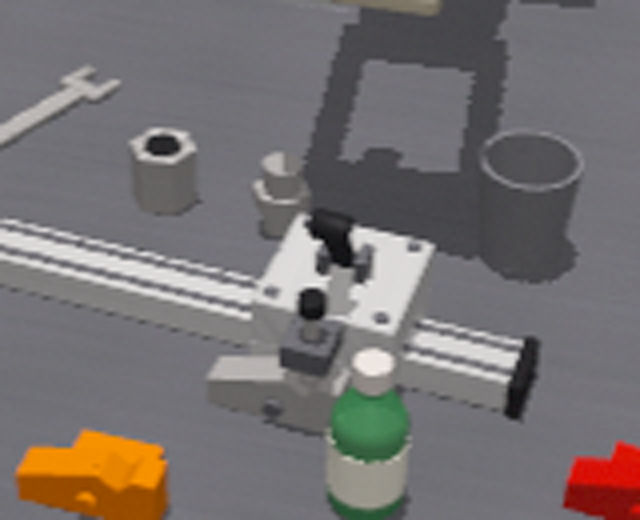

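The lever (330,232) leans away against its stop. The pin (313,320) is over the notch, the carriage hasn't moved since the snap, and the bystanders are where they stood.

```bash
python3 -c "
from bench import job
print(job.hand_in())"
```

```text
the job is handed in; nothing more can be done
None
```

I handed the job in at about 26 s: the carriage's pin snapped into the notch, the lever was pushed to its stop (the last cameras put its tip 4–5 mm short of the stated end), and the arm was clear of everything; no verdict was shown.

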